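# Tamp the wax chunks level in the candle mould

## Robot

A 7-joint arm with a two-finger parallel gripper is mounted at the origin on the work surface. World frame = base frame: x ahead of the robot, y to its left, z up, the work surface at z = 0. Lengths are in m, angles in rad, forces in N, time in s.
With the tool pointing down it reaches from about 0.425 to 0.925 m from the base axis. Payload 6.8 kg.
Tool frame: the origin (TCP) lies at the very end of the fingers, on their centre line; the grasp point (between the pads) lies 19 mm behind it; z points along the fingers, y is the direction in which the jaws open and shut (so a half turn about z gives the same grasp; the last joint's range is limited). The gripper opens to 85 mm and grips with 20 to 120 N. Pads are 22 mm wide; open, the fingers measure 114 mm over their backs; the gripper's body (76 mm by 85 mm) begins 54 mm behind the grasp point. The pads swing forward as they close: fully open they stand 13 mm farther back than shut.
Start: joints at [-1.362, 0.477, 0.022, 1.555, -0.011, 1.109, -0.083], TCP at [0.21, 0.641, 0.231] pointing down, gripper open.
Joint ranges: [-2.96, 2.96], [-0.34, 2.1], [-1.41, 1.46], [0.24, 2.44], [-1.37, 4.51], [0.17, 1.92], [-2.96, 2.96]. Speed limits (rad/s): [2.39, 2.39, 3.14, 3.14, 3.14, 3.14, 3.14].

## Interface

Orientations are given as a unit quaternion [w, x, y, z].
In Python, from station import bot gives the robot as it stands.
- The arm moves only by the tool move_arm, never from a script. Its argument "commands" is text: rows parted by semicolons, each of 7 numbers parted by spaces: the opening, from 0 (shut) to 1 (fully open), then the shift along the tool's x, y, z in cm, then the turn, a rotation vector about the tool's x, y, z in degrees. In form: gripper tx ty tz rx ry rz; .... A call has 1 to 12 rows; each row shifts and turns the commanded pose from where the row before left it, along the tool's axes as they then stand; what a row does not reach is not made up. A row lasts 1/12 s, in which the tool goes at most 41.7 mm and 7.16 degrees, less where a joint would pass 70% of its speed; a pose out of reach is approached as far as the arm can. A call with a gripper value outside its range is refused whole. The fingers move at their own pace and stop on an object; "force" is the grip in N (left out, the last holds). Time passes only in rows, so rows that do not move let the fingers close. It gives the time, the measured TCP pose, the force and the opening at its end, in the units of the state.
- bot.get_obs(): the state, without advancing time (a new reading comes with each control period).
- bot.read_camera(name): name is "scene" or "top" or "wrist"; returns a dict with "img" (384x512x3 uint8, red, green, blue), "K" (3x3 intrinsics, pixels), "distortion" ([k1, k2, p1, p2, k3] as OpenCV has them; the pictures are not rectified), "rvec" (rotation vector, rad) and "tvec" (3), from world to camera coordinates, as OpenCV has them; the wrist camera has in their place "hand_eye" (4x4, takes a point from camera to tool coordinates, whose origin is the TCP and whose axes are the flange's). Camera axes: x right, y down, z forward; pixel columns grow to the right and rows downward; lengths in m; the calibration is good to about 2 mm. A picture is of the moment at which its call begins: read the wrist's pose just before it. There is no depth.
- bot.hand_in(): hands the job in, once; it reports no verdict.
The state is a dict: "t": time; "q": joint angles; "joint_vel": joint speeds; "joint_torque": joint torques, N m; "eef_pos": TCP position; "tool_rot": TCP orientation; "contact_force": force on the tool from outside, world axes, zero at the start; "torque": the same for the moment, N m; "gripper_width": opening from 0.0 (shut) to 1.0 (fully open).
Only numpy, scipy, OpenCV 4.12 (cv2) and the standard library are available. Lean on these libraries where they do the work, as an engineer would, in place of code of your own. Each camera call takes 0.05 s, during which the arm holds its last target. There are 200 camera calls.

## Task

Take the wooden tamper from its tray and tamp the loose wax chunks in the candle mould down until they all lie level in one layer, none riding on another and none above the fill line, finishing with a firm, steady press on the levelled chunks of about a second, a push of one and a half to two kilos. Do it with the tamper only, press gently enough not to crush the wax (never more than four kilos on a chunk), do not knock the mould hard, leave the other things on the bench alone, and stand the tamper back upright in its tray.

Things in the scene. Friction and masses are not known exactly. Their poses are not given: they have to be found in the camera images.
- mould: Rectangular candle mould of 4 mm aluminium, open at the top, screwed to the bench. Inside 126 mm along its x, 166 mm along its y, 60 mm deep, upright walls; 6 mm floor; outside 134 x 174 x 66 mm high (a flat rim reaches 6 mm farther out). A dark fill line runs round the inner walls 38 mm above the inner floor. Origin: centre of the underside on the bench, z up.
- mould_floor (a point): Centre of the mould's inner floor, 6 mm above the bench; axes as the mould's. Chunks on top, pressed down, wedge the lower ones apart into the free space along the walls. Wax is fairly slippery, but chunks can jam; working the tamper some mm sideways under load then brings them down. Tamped home, one may still lean a little on a neighbour.
- tray: Shallow steel drip tray fixed on the bench, the tamper's place. Outside 130 mm along its x, 120 mm along its y, inside 122 x 112 mm; floor 3 mm thick, rim 4 mm thick and 12 mm above the bench. Origin: centre of the underside.
- tamper: Loose beech tamper, 0.16 to 0.26 kg, standing upright on its plate in the tray, its yaw within 0.25 rad of the tray's. Flat foot plate 80 mm along its x, 60 mm along its y, 14 mm thick; a 40 mm square collar up to 20 mm; a straight square handle 26 x 26 mm with sides along x and y, its top at 120 mm. Origin: centre of the plate's underside, z up the handle.
- chunk0: Loose raspberry wax chunk in the mould, 30 g: a smooth pebble-like lump, squarish with round sides, 38 mm across (42 over the corners) and 28 mm high, a little flattened above and below. Origin: its middle, 14 mm above the mould's inner floor when it lies flat there. At the start it lies on the mould's floor.
- chunk1: Loose mint wax chunk in the mould, 30 g: a smooth pebble-like lump, squarish with round sides, 38 mm across (42 over the corners) and 28 mm high, a little flattened above and below. Origin: its middle, 14 mm above the mould's inner floor when it lies flat there. At the start it lies on the mould's floor.
- chunk2: Loose lilac wax chunk in the mould, 30 g: a smooth pebble-like lump, squarish with round sides, 38 mm across (42 over the corners) and 28 mm high, a little flattened above and below. Origin: its middle, 14 mm above the mould's inner floor when it lies flat there. At the start it lies on the mould's floor.
- chunk3: Loose yellow wax chunk in the mould, 30 g: a smooth pebble-like lump, squarish with round sides, 38 mm across (42 over the corners) and 28 mm high, a little flattened above and below. Origin: its middle, 14 mm above the mould's inner floor when it lies flat there. At the start it lies on the mould's floor.
- chunk4: Loose coral wax chunk in the mould, 30 g: a smooth pebble-like lump, squarish with round sides, 38 mm across (42 over the corners) and 28 mm high, a little flattened above and below. Origin: its middle, 14 mm above the mould's inner floor when it lies flat there. At the start it lies on the mould's floor.
- chunk5: Loose slate-blue wax chunk in the mould, 30 g: a smooth pebble-like lump, squarish with round sides, 38 mm across (42 over the corners) and 28 mm high, a little flattened above and below. Origin: its middle, 14 mm above the mould's inner floor when it lies flat there. At the start it lies on the mould's floor.
- chunk6: Loose peach wax chunk in the mould, 30 g: a smooth pebble-like lump, squarish with round sides, 38 mm across (42 over the corners) and 28 mm high, a little flattened above and below. Origin: its middle, 14 mm above the mould's inner floor when it lies flat there. At the start it lies on top of the others, its middle about 28 to 39 mm above the floor.
- chunk7: Loose plum wax chunk in the mould, 30 g: a smooth pebble-like lump, squarish with round sides, 38 mm across (42 over the corners) and 28 mm high, a little flattened above and below. Origin: its middle, 14 mm above the mould's inner floor when it lies flat there. At the start it lies on top of the others, its middle about 28 to 39 mm above the floor.
- candle_yellow: Finished yellow pillar candle, 66 mm across, 80 mm high, loose bystander. Origin: centre of its underside.
- candle_pink: Finished raspberry candle, 56 mm across, 55 mm high, loose bystander. Origin: centre of its underside.
- jug: Steel pouring jug with a handle, 96 mm across, 120 mm high, loose bystander. Origin: centre of its underside.
- wick_spool: Wooden spool of wick, 70 mm across, 60 mm high, loose bystander. Origin: centre of its underside.
- scent_bottle: Amber scent-oil bottle, 56 mm across, 130 mm high, loose bystander. Origin: centre of its underside.
Mind the look-alikes: they are no part of the job. Leave any green look-alike of the mould alone.

How it is judged:
On the way, in this order (a step that is already met when the one before it is completed fails the run):
1. the tamper is lifted out of its tray (z of tamper in the frame of tray above 0.04 m), for 0.1 s.
2. all chunks are level in the mould and the upright tamper presses on them firmly (the mould carries 14 N or more, including about 2.4 N of wax), neither tamper nor robot leaning on the mould (z of each of chunk0, chunk1, chunk2, chunk3, chunk4, chunk5, chunk6, chunk7 in the frame of mould_floor below 0.019 m and contact force between mould and anything else above 14 N and (contact force between tamper and chunk0 above 1 N or contact force between tamper and chunk1 above 1 N or contact force between tamper and chunk2 above 1 N or contact force between tamper and chunk3 above 1 N or contact force between tamper and chunk4 above 1 N or contact force between tamper and chunk5 above 1 N or contact force between tamper and chunk6 above 1 N or contact force between tamper and chunk7 above 1 N) and contact force between tamper and mould below 3 N and contact force between mould and the arm below 1 N and contact force between mould and the fingers below 1 N and angle between tamper's own z axis and vertical below 0.2 rad), for 0.5 s.
At the end, for the whole second after the job is handed in: Every chunk lies in the mould with its middle at most 19 mm above the mould's floor, at rest; the tamper stands upright (within 0.08 rad), released and at rest, flat on the floor of its tray, its centre within 30 mm of the tray's (z of each of chunk0, chunk1, chunk2, chunk3, chunk4, chunk5, chunk6, chunk7 in the frame of mould_floor below 0.019 m and x of chunk0 in the frame of mould between -0.063 and 0.063 m and y of chunk0 in the frame of mould between -0.083 and 0.083 m and x of chunk1 in the frame of mould between -0.063 and 0.063 m and y of chunk1 in the frame of mould between -0.083 and 0.083 m and x of chunk2 in the frame of mould between -0.063 and 0.063 m and y of chunk2 in the frame of mould between -0.083 and 0.083 m and x of chunk3 in the frame of mould between -0.063 and 0.063 m and y of chunk3 in the frame of mould between -0.083 and 0.083 m and x of chunk4 in the frame of mould between -0.063 and 0.063 m and y of chunk4 in the frame of mould between -0.083 and 0.083 m and x of chunk5 in the frame of mould between -0.063 and 0.063 m and y of chunk5 in the frame of mould between -0.083 and 0.083 m and x of chunk6 in the frame of mould between -0.063 and 0.063 m and y of chunk6 in the frame of mould between -0.083 and 0.083 m and x of chunk7 in the frame of mould between -0.063 and 0.063 m and y of chunk7 in the frame of mould between -0.083 and 0.083 m and linear speed of each of chunk0, chunk1, chunk2, chunk3, chunk4, chunk5, chunk6, chunk7, tamper below 0.02 m/s and horizontal distance between tamper and tray below 0.03 m and z of tamper in the frame of tray below 0.007 m and angle between tamper's own z axis and vertical below 0.08 rad); the robot touches nothing.
It fails at once if a chunk is crushed: the tamper presses on one with more than 40 N (contact force between tamper and chunk0 above 40 N or contact force between tamper and chunk1 above 40 N or contact force between tamper and chunk2 above 40 N or contact force between tamper and chunk3 above 40 N or contact force between tamper and chunk4 above 40 N or contact force between tamper and chunk5 above 40 N or contact force between tamper and chunk6 above 40 N or contact force between tamper and chunk7 above 40 N).
It fails at once if the tamper is knocked or pressed against the mould with more than 20 N (contact force between tamper and mould above 20 N).
It fails at once if the robot touches the chunks with its fingers (more than 3 N) instead of the tamper (contact force between the fingers and chunk0 above 3 N or contact force between the fingers and chunk1 above 3 N or contact force between the fingers and chunk2 above 3 N or contact force between the fingers and chunk3 above 3 N or contact force between the fingers and chunk4 above 3 N or contact force between the fingers and chunk5 above 3 N or contact force between the fingers and chunk6 above 3 N or contact force between the fingers and chunk7 above 3 N).
It fails at once if another thing on the bench is moved by more than 20 mm (distance of any of candle_yellow, candle_pink, jug, wick_spool, scent_bottle from where it was at the start of the episode above 0.02 m).
It also fails if it takes over 72 s, if anything falls off the work surface, if the arm or the gripper's body presses on something with over 40 N, if the wrist force passes 120 N, or if a joint passes its speed limit or range.

## Working session

There is one attempt and no reset: what is moved stays moved. The work goes in short steps, Python scripts to look and compute and a tool call to move; the robot and the scene stay as the last step left them, time stands still between calls to the robot, and variables do not carry over. Pictures are saved under pics/ and viewed, about 8 in all and at most 12, crops included, and the job is handed in when it is done.

Besides the shell and the picture viewer there is one more tool, called after "Request:" by a JSON object that holds its "op" and its "data". move_arm: Moves the arm, as the interface text tells. Its arguments: {"type":"object","properties":{"commands":{"type":"string"},"force":{"type":"number"}},"required":["commands"]}

```bash
ls; mkdir -p pics
cat > h.py <<'E'
import numpy as np, cv2
from scipy.spatial.transform import Rotation as R
from station import bot
def rays(c,px):
    px=np.array(px,float).reshape(-1,1,2)
    n=cv2.undistortPoints(px,c["K"],np.array(c["distortion"])).reshape(-1,2)
    d=np.c_[n,np.ones(len(n))]
    if "rvec" in c:
        M=cv2.Rodrigues(np.array(c["rvec"],float))[0]; return -M.T@np.array(c["tvec"],float).ravel(), d@M
    H=np.array(c["hand_eye"]);o=c["obs"];q=np.array(o["tool_rot"]);T=np.eye(4);T[:3,:3]=R.from_quat(q[[1,2,3,0]]).as_matrix();T[:3,3]=o["eef_pos"]
    W=T@H; return W[:3,3], d@W[:3,:3].T
def onz(c,px,z):
    o,d=rays(c,px); return o+d*((z-o[2])/d[:,2])[:,None]
def proj(c,P):
    P=np.array(P,float).reshape(-1,3)
    if "rvec" in c: r,t=np.array(c["rvec"],float),np.array(c["tvec"],float)
    else:
        H=np.array(c["hand_eye"]);o=c["obs"];q=np.array(o["tool_rot"]);T=np.eye(4);T[:3,:3]=R.from_quat(q[[1,2,3,0]]).as_matrix();T[:3,3]=o["eef_pos"]
        W=np.linalg.inv(T@H); r=cv2.Rodrigues(W[:3,:3])[0];t=W[:3,3]
    return cv2.projectPoints(P,r,t,c["K"],np.array(c["distortion"]))[0].reshape(-1,2)
def cam(n):
    o=bot.get_obs();c=bot.read_camera(n);c["obs"]=o;c["K"]=np.array(c["K"],float);return c
def save(n,img,s=1):
    cv2.imwrite("pics/"+n,cv2.resize(img[:,:,::-1],None,fx=s,fy=s,interpolation=cv2.INTER_CUBIC))
E
python3 - <<'E'
from h import *
o=bot.get_obs();print(o)
for n in("top","scene"):
    c=cam(n);np.save(n+".npy",c,allow_pickle=True);save(n+"0.png",c["img"],1.56)
    print(n,c["K"],c["distortion"],rays(c,[[256,192]]))
E
```

```text
pics
{'t': 0.0, 'q': array([-1.36214352,  0.47780979,  0.02232208,  1.55648609, -0.01151082,
        1.10928473, -0.08308509]), 'joint_vel': array([ 0.00044458,  0.00118466, -0.00079272, -0.00094635, -0.00033171,
        0.00097109,  0.00061732]), 'joint_torque': array([-2.72436409e-04, -5.96436489e+01,  1.60749525e+00, -2.81197160e+01,
        1.23689047e-02,  9.27159155e-03,  1.52260429e-05]), 'eef_pos': array([0.21006359, 0.64084167, 0.23030425]), 'tool_rot': array([-8.64584700e-05,  1.57691857e-01,  9.87487931e-01, -9.26072177e-04]), 'contact_force': array([-0.87192379,  0.65608957, -0.0494135 ]), 'torque': array([ 0.02442555, -0.04053368, -0.01623681]), 'gripper_width': 0.9997248917307773}
top [[430.2542231    0.         256.83226384]
 [  0.         430.2542231  192.87788338]
 [  0.           0.           1.        ]] [0.04545712 0.         0.         0.         0.        ] (array([0.30909538, 0.01657877, 1.19658728]), array([[ 0.1944792 , -0.01478261, -0.98079928]]))
scene [[497.04527694   0.         251.50866009]
 [  0.         497.04527694 192.09219303]
 [  0.           0.           1.        ]] [-0.08857134  0.          0.          0.          0.        ] (array([ 1.19504217, -0.99708518,  0.89277576]), array([[-0.44390075,  0.68939516, -0.57251037]]))
```

View pics/top0.png

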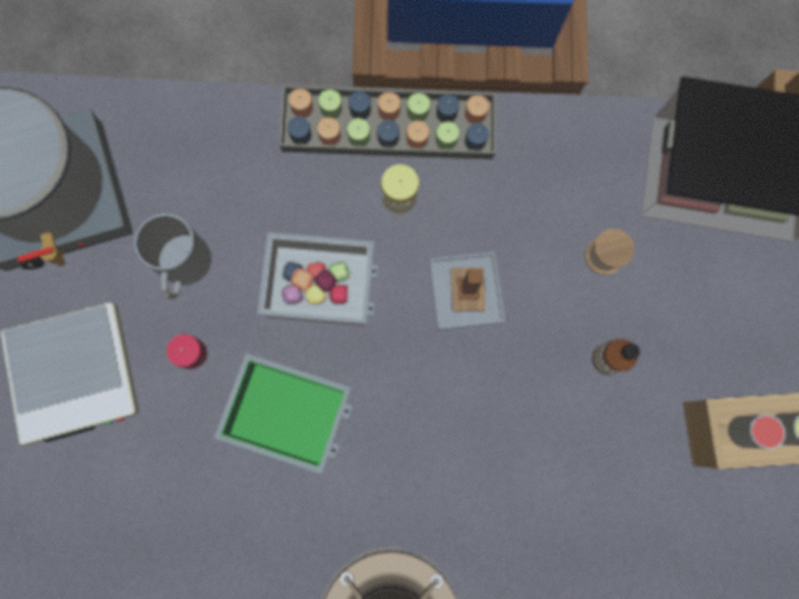

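View pics/scene0.png

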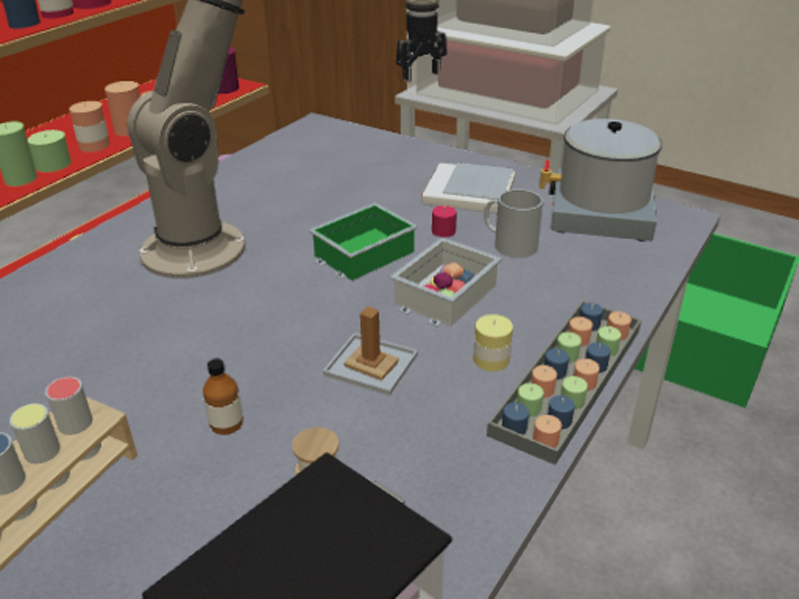

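The top view shows the aluminium mould with chunks at display pixel (318,280), the tray with tamper at (467,290), the yellow candle at (400,183) and the spool at (610,250).
Things that could be mistaken for the targets: for the mould, the green box at (285,415) and the candle tray at (388,120). For the tamper, the wooden spool at (610,250). I choose (318,280) and (467,290).

Run:
```python
from h import *
c=np.load("top.npy",allow_pickle=True).item();s=1.5625
m=onz(c,np.array([[265,234],[375,239],[367,324],[258,316]])/s,.066)
t=onz(c,np.array([[431,259],[494,253],[504,322],[440,328]])/s,.012)
h=onz(c,np.array([[474,274]])/s,.12);p=onz(c,np.array([[452,268],[484,268],[485,311],[453,311]])/s,.017)
for n,v in("mould",m),("tray",t),("handle top",h),("plate",p):
    print(n,v.round(3).tolist(),v.mean(0).round(4),np.linalg.norm(np.roll(v,-1,0)-v,axis=1).round(3))
    e=np.diff(v,axis=0); print(np.degrees(np.arctan2(e[:,1],e[:,0])).round(1))
s2=cam("scene")
print(proj(s2,np.r_[m.mean(0)[None],t.mean(0)[None],h,p.mean(0)[None]])*s)
save("crop1.png",c["img"][140:220,155:335],4.4)
```

```text
mould [[0.643, 0.237, 0.066], [0.64, 0.046, 0.066], [0.49, 0.054, 0.066], [0.498, 0.239, 0.066]] [0.5677 0.1443 0.066 ] [0.191 0.151 0.185 0.145]
[-90.7 176.8  87.5]
tray [[0.622, -0.056, 0.012], [0.637, -0.17, 0.012], [0.51, -0.188, 0.012], [0.495, -0.074, 0.012]] [ 0.5659 -0.1221  0.012 ] [0.116 0.128 0.115 0.128]
[ -82.5 -171.9   97.2]
handle top [[0.57, -0.12, 0.12]] [ 0.5701 -0.1204  0.12  ] [0.]
[]
plate [[0.605, -0.094, 0.017], [0.607, -0.152, 0.017], [0.528, -0.154, 0.017], [0.526, -0.096, 0.017]] [ 0.5664 -0.1238  0.017 ] [0.058 0.079 0.057 0.079]
[ -88.1 -178.5   91.8]
[[445.37551865 266.35656574]
 [369.56156855 359.57319429]
 [370.29636593 310.75585725]
 [369.15338557 357.98499724]]
```

View pics/crop1.png

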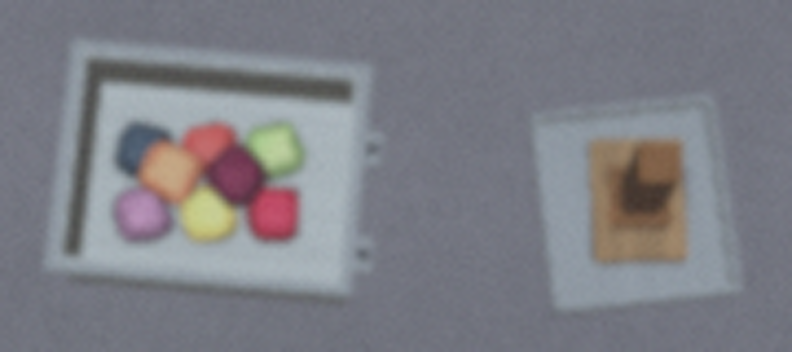

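Request:
{"op": "move_arm", "data": {"commands": "1 -2.5 -3 0 0 0 -6.6;1 -2.5 -3 0 0 0 -6.6;1 -2.5 -3 0 0 0 -6.6;1 -2.5 -3.2 0 0 0 0;1 -2.5 -3.2 0 0 0 0;1 -2.5 -3.2 -0.5 0 0 0;1 -2.5 -3.2 -0.5 0 0 0;1 -2.5 -3.2 -1 0 0 0;1 -2.5 -3.2 -1 0 0 0;1 -2.5 -3.2 -1 0 0 0;1 -2.5 -3.2 -1 0 0 0;1 -2.5 -3.2 -1 0 0 0"}}

```text
t: 1.15
eef_pos: [0.499, 0.256, 0.2916]
tool_rot: [-0.0, -0.014, 1.0, 0.0]
contact_force: [0.2, 0.0, -0.7]
gripper_width: 0.999
```

```bash
cat >> h.py <<'E'
def delta(pos,yaw):  # yaw = world angle of tool y axis, deg; tool down. prints shift cm & turn deg in tool axes
    o=bot.get_obs();q=np.array(o["tool_rot"]);A=R.from_quat(q[[1,2,3,0]])
    y=np.radians(yaw);Y=np.array([np.cos(y),np.sin(y),0]);Z=np.array([0,0,-1.]);T=R.from_matrix(np.c_[np.cross(Y,Z),Y,Z])
    print("t",round(o["t"],2),"pos",o["eef_pos"].round(4),"ytool",np.degrees(np.arctan2(*A.as_matrix()[[1,0],1])).round(2),"F",o["contact_force"].round(2),"w",round(o["gripper_width"],3),"q7",o["q"][6].round(2))
    print("shift cm",(A.inv().apply(np.array(pos)-o["eef_pos"])*100).round(2),"turn deg",np.degrees((A.inv()*T).as_rotvec()).round(2))
E
python3 - <<'E'
from h import *
c=cam("wrist");np.save("w1.npy",c,allow_pickle=True);save("w1.png",c["img"],1.2)
print(np.array(c["hand_eye"]).round(3),c["K"][0])
delta([.57,-.12,.2],91.7)
E
```

```text
[[-0.001 -0.96  -0.281  0.071]
 [ 1.    -0.001  0.001 -0.001]
 [-0.001 -0.281  0.96  -0.141]
 [ 0.     0.     0.     1.   ]] [337.78696559   0.         253.16765157]
t 1.2 pos [0.5057 0.2476 0.2939] ytool 91.0 F [ 5.08 -5.2   2.4 ] w 1.004 q7 1.06
shift cm [ -5.73 -36.84   9.52] turn deg [-0.15  0.34 -0.7 ]
```

View pics/w1.png

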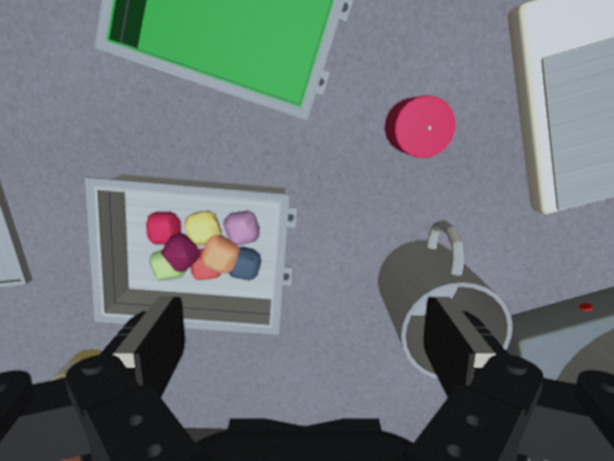

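The wrist view (1.2x) shows the mould with rim corners at about (88,180), (288,193), (280,333) and (96,322). Its lugs are on the right at (290,245), and the plum (180,252) and peach (219,254) chunks are on top.

Run:
```python
from h import *
def fit(v,n):
    e=[v[1]-v[0],v[2]-v[3],v[3]-v[0],v[2]-v[1]]
    print(n,v.round(3)[:,:2].tolist(),v.mean(0).round(4),[round(float(np.linalg.norm(x)),3) for x in e],[np.degrees(np.arctan2(x[1],x[0])).round(1) for x in e])
c=np.load("top.npy",allow_pickle=True).item()
f=lambda a:np.array(a)/4.4+[155,140]
fit(onz(c,f([[75,42],[372,65],[348,297],[45,269]]),.066),"mould top")
fit(onz(c,f([[534,114],[712,95],[741,288],[558,309]]),.010),"tray top")
fit(onz(c,f([[590,139],[683,140],[688,261],[594,263]]),.014),"plate top")
fit(onz(c,f([[641,142],[683,144],[677,185],[639,180]]),.12),"handle top")
w=np.load("w1.npy",allow_pickle=True).item()
fit(onz(w,np.array([[88,180],[288,193],[280,333],[96,322]])/1.2,.066),"mould wrist")
delta([.57,-.12,.22],91.7)
```

```text
mould top [[0.643, 0.231], [0.635, 0.047], [0.489, 0.057], [0.501, 0.239]] [0.5672 0.1434 0.066 ] [0.184, 0.183, 0.143, 0.146] [np.float64(-92.6), np.float64(-93.6), np.float64(176.5), np.float64(176.3)]
tray top [[0.622, -0.057], [0.638, -0.173], [0.512, -0.191], [0.495, -0.075]] [ 0.5668 -0.1239  0.01  ] [0.117, 0.118, 0.128, 0.128] [np.float64(-81.9), np.float64(-81.6), np.float64(-172.1), np.float64(-171.6)]
plate top [[0.605, -0.093], [0.607, -0.153], [0.528, -0.157], [0.524, -0.097]] [ 0.5661 -0.1251  0.014 ] [0.06, 0.06, 0.081, 0.079] [np.float64(-88.8), np.float64(-87.0), np.float64(-177.5), np.float64(-177.5)]
handle top [[0.578, -0.113], [0.578, -0.138], [0.553, -0.135], [0.555, -0.112]] [ 0.566  -0.1246  0.12  ] [0.025, 0.022, 0.023, 0.025] [np.float64(-91.0), np.float64(-95.9), np.float64(177.5), np.float64(172.1)]
mould wrist [[0.495, 0.059], [0.501, 0.241], [0.646, 0.235], [0.638, 0.05]] [0.5701 0.1463 0.066 ] [0.181, 0.185, 0.144, 0.145] [np.float64(87.9), np.float64(87.6), np.float64(-3.7), np.float64(-2.2)]
t 1.2 pos [0.5057 0.2476 0.2939] ytool 91.0 F [ 5.08 -5.2   2.4 ] w 1.004 q7 1.06
shift cm [ -5.74 -36.85   7.52] turn deg [-0.15  0.34 -0.7 ]
```

Request:
{"op": "move_arm", "data": {"commands": "1 -0.5 -3.3 0.5 0 0 -0.4;1 -0.5 -3.3 0.5 0 0 -0.4;1 -0.5 -3.3 0.5 0 0 -0.4;1 -0.5 -3.3 0.5 0 0 0;1 -0.5 -3.3 1 0 0 0;1 -0.5 -3.3 1 0 0 0;1 -0.5 -3.3 1 0 0 0;1 -0.5 -3.3 1 0 0 0;1 -0.5 -3.3 1 0 0 0;1 -0.5 -3.3 0 0 0 0;1 -0.5 -3.3 0 0 0 0;1 0 -0.7 0 0 0 0"}}

```text
t: 2.2
eef_pos: [0.57, -0.1159, 0.221]
tool_rot: [0.0, -0.021, 1.0, -0.002]
contact_force: [-0.4, -0.6, 1.0]
gripper_width: 1.003
```

Request:
{"op": "move_arm", "data": {"commands": "1 0 0 0 0 0 0;1 0 0 0 0 0 0"}}

```text
t: 2.37
eef_pos: [0.5699, -0.1086, 0.2207]
tool_rot: [-0.0, -0.025, 1.0, 0.0]
contact_force: [-0.1, 0.4, -0.5]
gripper_width: 0.999
```

Run:
```python
from h import *
delta([.566,-.125,.084],92.2)
c=cam("wrist");np.save("w2.npy",c,allow_pickle=True);save("w2.png",c["img"],1.2)
```

```text
t 2.37 pos [ 0.5699 -0.1086  0.2207] ytool 92.82 F [-0.07  0.39 -0.52] w 0.999 q7 1.82
shift cm [ 0.46 -1.63 13.67] turn deg [ 0.04 -0.04  0.62]
```

View pics/w2.png

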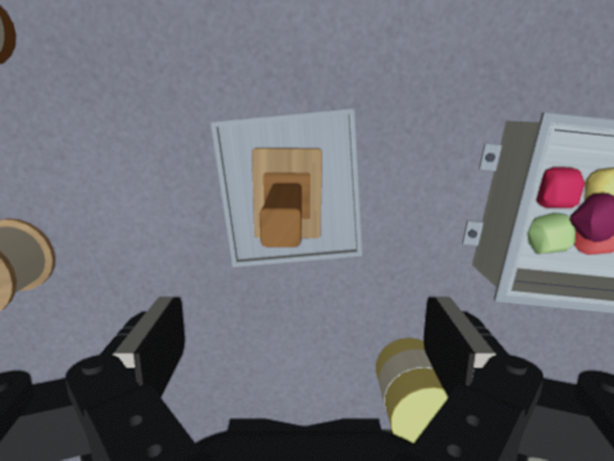

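The wrist view (1.2x) shows the tray corners at (211,123), (354,109), (361,255) and (233,265), the plate at (253,148) to (322,238), and the handle top around (281,227).

Run:
```python
from h import *
def fit(v,n):
    e=[v[1]-v[0],v[2]-v[3],v[3]-v[0],v[2]-v[1]]
    print(n,v.mean(0).round(4),[round(float(np.linalg.norm(x)),3) for x in e],[float(np.degrees(np.arctan2(x[1],x[0])).round(1)) for x in e])
w=np.load("w2.npy",allow_pickle=True).item()
fit(onz(w,np.array([[253,148],[322,148],[322,238],[254,240]])/1.2,.017),"plate")
fit(onz(w,np.array([[211,123],[354,109],[361,255],[233,265]])/1.2,.012),"tray")
print(onz(w,np.array([[260,246],[301,246]])/1.2,.123), "+x edge of handle top")
```

```text
plate [ 0.5698 -0.1233  0.017 ] [0.058, 0.061, 0.081, 0.079] [92.8, 94.5, 1.4, 3.5]
tray [ 0.5678 -0.1217  0.012 ] [0.119, 0.118, 0.127, 0.129] [98.2, 97.5, 8.2, 7.6]
[[ 0.5812203  -0.13621232  0.123     ]
 [ 0.58000312 -0.11078852  0.123     ]] +x edge of handle top
```

Request:
{"op": "move_arm", "data": {"commands": "1 0.1 -1.5 0 0 0 0;1 0 0 1.5 0 0 0;1 0 0 2 0 0 0;1 0 0 2 0 0 0;1 0 0 2 0 0 0;1 0 0 2 0 0 0;1 0 0 2 0 0 0;1 0 0 1.5 0 0 0;1 0 0 1 0 0 0;1 0 0 0.6 0 0 0;1 0 0 0 0 0 0;1 0 0 0 0 0 0"}}

```text
t: 3.42
eef_pos: [0.5703, -0.1236, 0.0755]
tool_rot: [0.0, -0.025, 1.0, 0.0]
contact_force: [0.1, 0.2, -0.7]
gripper_width: 1.003
```

Request:
{"op": "move_arm", "data": {"commands": "0 0 0 0 0 0 0;0 0 0 0 0 0 0;0 0 0 0 0 0 0;0 0 0 0 0 0 0;0 0 0 0 0 0 0;0 0 0 0 0 0 0;0 0 0 0 0 0 0;0 0 0 0 0 0 0;0 0 0 0 0 0 0;0 0 0 0 0 0 0", "force": 60}}

```text
t: 4.25
eef_pos: [0.5701, -0.1242, 0.0755]
tool_rot: [0.0, -0.025, 1.0, 0.0]
contact_force: [-1.8, 1.5, 6.0]
gripper_width: 0.296
```

Request:
{"op": "move_arm", "data": {"commands": "0 0 0 -0.5 0 0 0;0 0 0 -1 0 0 0;0 0 0 -1.5 0 0 0;0 0 0 -2 0 0 0;0 0 0 -2 0 0 0;0 0 0 -2 0 0 0;0 0 0 -2 0 0 0;0 0 0 -1.5 0 0 0;0 0 0 -1 0 0 0;0 0 0 -0.5 0 0 0;0 0 0 0 0 0 0;0 0 0 0 0 0 0"}}

```text
t: 5.25
eef_pos: [0.5694, -0.1241, 0.2145]
tool_rot: [-0.0, -0.025, 1.0, 0.0]
contact_force: [-0.5, -0.5, -3.5]
gripper_width: 0.299
```

Request:
{"op": "move_arm", "data": {"commands": "0 0 1 0 0 0 1;0 0 2 0 0 0 1;0 0 2.7 0 0 0 1;0 0 2.7 0 0 0 1;0 0 2.7 0 0 0 1;0 0 2.7 0 0 0 1;0 0 2.7 0 0 0 0;0 0 2.7 0 0 0 0;0 0 2.7 0 0 0 0;0 0 2.7 0 0 0 0;0 0 1.6 0 0 0 0;0 0 0.8 0 0 0 0"}}

```text
t: 6.25
eef_pos: [0.5761, 0.149, 0.2135]
tool_rot: [-0.001, 0.025, 1.0, 0.0]
contact_force: [-0.2, -0.2, -2.6]
gripper_width: 0.301
```

Request:
{"op": "move_arm", "data": {"commands": "0 0 0 0 0 0 0;0 0 0 0 0 0 0;0 0 0 0 0 0 0"}}

```text
t: 6.5
eef_pos: [0.5772, 0.1432, 0.2147]
tool_rot: [-0.0, 0.029, 1.0, -0.001]
contact_force: [-0.2, -0.4, -2.2]
gripper_width: 0.296
```

```bash
cat >> h.py <<'E'
MC=np.array([.5685,.145]);MY=np.radians(-3)
COL=dict(rasp=(170,60,110),)
def tomould(P):
    d=np.array(P)[:,:2]-MC; return np.c_[d[:,0]*np.cos(MY)+d[:,1]*np.sin(MY),-d[:,0]*np.sin(MY)+d[:,1]*np.cos(MY)]
E
python3 - <<'E'
from h import *
delta([.5685,.145,.22],87)
c=np.load("top.npy",allow_pickle=True).item();f=lambda a:np.array(a)/4.4+[155,140]
print("top: peach plum",(tomould(onz(c,f([[170,172],[237,175]]),.05))*1000).round())
print("low lil yel ras sla cor mint",(tomould(onz(c,f([[142,213],[207,215],[273,213],[143,148],[210,143],[275,148]]),.028))*1000).round().tolist())
c=cam("wrist");np.save("w3.npy",c,allow_pickle=True);save("w3.png",c["img"],1.2)
E
```

```text
t 6.5 pos [0.5772 0.1432 0.2147] ytool 86.71 F [-0.18 -0.44 -2.18] w 0.296 q7 1.27
shift cm [ 0.88  0.13 -0.53] turn deg [-0.09 -0.04 -0.29]
top: peach plum [[ -3.  25.]
 [ -1. -17.]]
low lil yel ras sla cor mint [[-26.0, 43.0], [-24.0, 2.0], [-19.0, -39.0], [16.0, 47.0], [23.0, 5.0], [23.0, -36.0]]
```

View pics/w3.png

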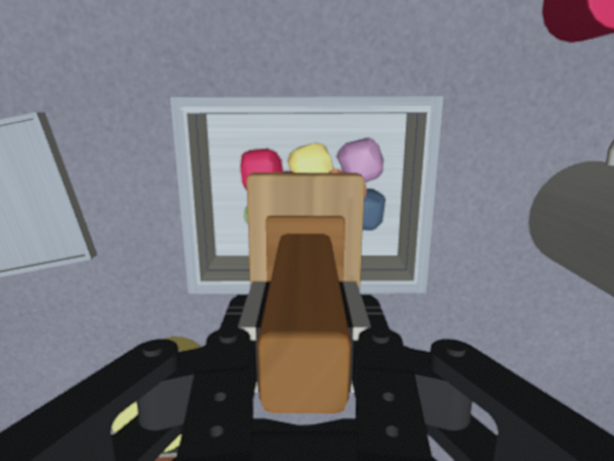

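The wrist view (1.2x) shows the mould rim corners at (172,98), (441,97), (426,293) and (190,293). The plate's −x edge runs (248,174) to (364,173), parallel to the mould.

Run:
```python
from h import *
w=np.load("w3.npy",allow_pickle=True).item()
v=onz(w,np.array([[172,98],[441,97],[426,293],[190,293]])/1.2,.066)
e=[v[1]-v[0],v[2]-v[3],v[3]-v[0],v[2]-v[1]]
print(v.mean(0).round(4),[round(float(np.linalg.norm(x)),3) for x in e],[float(np.degrees(np.arctan2(x[1],x[0])).round(1)) for x in e])
print(v[:2].round(4))
print(onz(w,np.array([[248,174],[364,173]])/1.2,w["obs"]["eef_pos"][2]-.0725+.014).round(4),w["obs"]["eef_pos"])
```

```text
[0.5707 0.1449 0.066 ] [0.182, 0.184, 0.144, 0.145] [86.9, 86.7, -3.0, -2.5]
[[0.4934 0.0574 0.066 ]
 [0.5034 0.2395 0.066 ]]
[[0.535  0.117  0.1562]
 [0.5378 0.1741 0.1562]] [0.57716101 0.14317456 0.21466635]
```

Request:
{"op": "move_arm", "data": {"commands": "0 0.3 0.25 0.5 0 0 0;0 0.4 0.25 1 0 0 0;0 0 0 1.5 0 0 0;0 0 0 1.5 0 0 0;0 0 0 1.5 0 0 0;0 0 0 1 0 0 0;0 0 0 0.5 0 0 0;0 0 0 0.2 0 0 0;0 0 0 0 0 0 0;0 0 0 0 0 0 0"}}

```text
t: 7.38
eef_pos: [0.571, 0.1509, 0.1387]
tool_rot: [0.0, 0.028, 1.0, 0.0]
contact_force: [0.0, 0.9, -2.9]
gripper_width: 0.297
```

Request:
{"op": "move_arm", "data": {"commands": "0 0 0 0.1 0 0 0;0 0 0 0.1 0 0 0;0 0 0 0.1 0 0 0;0 0 0 0.1 0 0 0;0 0 0 0.1 0 0 0;0 0 0 0 0 0 0;0 0 0 0 0 0 0"}}

```text
t: 7.97
eef_pos: [0.5705, 0.1509, 0.133]
tool_rot: [-0.0, 0.028, 1.0, -0.0]
contact_force: [0.6, 0.5, -3.2]
gripper_width: 0.297
```

Request:
{"op": "move_arm", "data": {"commands": "0 0 0 0.1 0 0 0;0 0 0 0.1 0 0 0;0 0 0 0.1 0 0 0;0 0 0 0.1 0 0 0;0 0 0 0.1 0 0 0;0 0 0 0 0 0 0;0 0 0 0 0 0 0"}}

```text
t: 8.55
eef_pos: [0.5709, 0.1509, 0.1286]
tool_rot: [0.0, 0.028, 1.0, 0.0]
contact_force: [-0.6, -0.4, 3.1]
gripper_width: 0.299
```

Request:
{"op": "move_arm", "data": {"commands": "0 0 0 0.1 0 0 0;0 0 0 0.1 0 0 0;0 0 0 0.1 0 0 0;0 0 0 0.1 0 0 0;0 0 0 0 0 0 0;0 0 0 0 0 0 0"}}

```text
t: 9.05
eef_pos: [0.5722, 0.1508, 0.1277]
tool_rot: [0.002, 0.028, 1.0, 0.001]
contact_force: [-5.2, -3.4, 25.4]
gripper_width: 0.3
```

Request:
{"op": "move_arm", "data": {"commands": "0 0 0.3 0 0 0 0;0 0 0.3 0 0 0 0;0 0 -0.3 0 0 0 0;0 0 -0.3 0 0 0 0;0 0 -0.3 0 0 0 0;0 0 -0.3 0 0 0 0;0 0 0.3 0 0 0 0;0 0 0.3 0 0 0 0;0 0 0 0 0 0 0"}}

```text
t: 9.8
eef_pos: [0.5709, 0.1512, 0.1243]
tool_rot: [0.0, 0.027, 1.0, -0.0]
contact_force: [0.7, -1.4, 2.6]
gripper_width: 0.299
```

Request:
{"op": "move_arm", "data": {"commands": "0 0.3 0 0 0 0 0;0 0.3 0 0 0 0 0;0 -0.3 0 0 0 0 0;0 -0.3 0 0 0 0 0;0 -0.3 0 0 0 0 0;0 -0.3 0 0 0 0 0;0 0.3 0 0 0 0 0;0 0.3 0 0 0 0 0;0 0 0 0 0 0 0"}}

```text
t: 10.55
eef_pos: [0.5695, 0.1509, 0.1237]
tool_rot: [-0.001, 0.027, 1.0, -0.0]
contact_force: [-1.1, 0.7, -2.1]
gripper_width: 0.302
```

Request:
{"op": "move_arm", "data": {"commands": "0 0 0.3 0.05 0 0 0;0 0 0.3 0.05 0 0 0;0 0 -0.3 0.05 0 0 0;0 0 -0.3 0.05 0 0 0;0 0 -0.3 0.05 0 0 0;0 0 -0.3 0.05 0 0 0;0 0.3 0.3 0.05 0 0 0;0 0.3 0.3 0.05 0 0 0;0 -0.3 0 0 0 0 0;0 -0.3 0 0 0 0 0;0 0 0 0 0 0 0"}}

```text
t: 11.47
eef_pos: [0.5711, 0.151, 0.12]
tool_rot: [0.0, 0.027, 1.0, -0.0]
contact_force: [0.0, 0.2, -1.9]
gripper_width: 0.295
```

Request:
{"op": "move_arm", "data": {"commands": "0 0 0.3 0.03 0 0 0;0 0 0.3 0.03 0 0 0;0 0 -0.3 0.03 0 0 0;0 0 -0.3 0.03 0 0 0;0 0 -0.3 0.03 0 0 0;0 0 -0.3 0.03 0 0 0;0 0.3 0.3 0.03 0 0 0;0 0.3 0.3 0.03 0 0 0;0 -0.3 0 0 0 0 0;0 -0.3 0 0 0 0 0;0 0 0 0 0 0 0"}}

```text
t: 12.38
eef_pos: [0.5713, 0.1511, 0.1178]
tool_rot: [0.0, 0.027, 1.0, 0.0]
contact_force: [0.6, 1.0, -2.7]
gripper_width: 0.298
```

Request:
{"op": "move_arm", "data": {"commands": "0 0 0.3 0.05 0 0 0;0 0 0.3 0.05 0 0 0;0 0 -0.3 0.05 0 0 0;0 0 -0.3 0.05 0 0 0;0 0 -0.3 0.05 0 0 0;0 0 -0.3 0.05 0 0 0;0 0.3 0.3 0.05 0 0 0;0 0.3 0.3 0.05 0 0 0;0 -0.3 0 0 0 0 0;0 -0.3 0 0 0 0 0;0 0 0 0 0 0 0"}}

```text
t: 13.3
eef_pos: [0.5714, 0.1512, 0.1139]
tool_rot: [0.001, 0.027, 1.0, 0.0]
contact_force: [1.2, -0.4, -2.2]
gripper_width: 0.299
```

Request:
{"op": "move_arm", "data": {"commands": "0 0 0.3 0.03 0 0 0;0 0 0.3 0.03 0 0 0;0 0 -0.3 0.03 0 0 0;0 0 -0.3 0.03 0 0 0;0 0 -0.3 0.03 0 0 0;0 0 -0.3 0.03 0 0 0;0 0.3 0.3 0.03 0 0 0;0 0.3 0.3 0.03 0 0 0;0 -0.3 0 0 0 0 0;0 -0.3 0 0 0 0 0;0 0 0 0 0 0 0"}}

```text
t: 14.22
eef_pos: [0.5731, 0.1523, 0.1134]
tool_rot: [0.003, 0.027, 1.0, 0.002]
contact_force: [0.6, 3.5, 7.7]
gripper_width: 0.298
```

Request:
{"op": "move_arm", "data": {"commands": "0 0 0.4 0.03 0 0 0;0 0 0.4 0.03 0 0 0;0 0 -0.4 0.03 0 0 0;0 0 -0.4 0.03 0 0 0;0 0 -0.4 0 0 0 0;0 0 -0.4 0 0 0 0;0 0.4 0.4 0 0 0 0;0 0.4 0.4 0 0 0 0;0 -0.4 0 0 0 0 0;0 -0.4 0 0 0 0 0;0 0 0 0 0 0 0"}}

```text
t: 15.13
eef_pos: [0.5735, 0.1528, 0.1132]
tool_rot: [0.003, 0.027, 1.0, 0.002]
contact_force: [-0.9, 2.6, 14.0]
gripper_width: 0.299
```

Request:
{"op": "move_arm", "data": {"commands": "0 0.4 0 0.03 0 0 0;0 0.4 0 0.03 0 0 0;0 -0.4 0 0.03 0 0 0;0 -0.4 0 0.03 0 0 0;0 -0.4 0 0 0 0 0;0 -0.4 0 0 0 0 0;0 0.4 0.4 0 0 0 0;0 0.4 0.4 0 0 0 0;0 0 -0.4 0 0 0 0;0 0 -0.4 0 0 0 0;0 0 0 0 0 0 0"}}

```text
t: 16.05
eef_pos: [0.5742, 0.1532, 0.1125]
tool_rot: [0.004, 0.028, 1.0, 0.003]
contact_force: [0.9, 4.3, 12.5]
gripper_width: 0.298
```

Request:
{"op": "move_arm", "data": {"commands": "0 0 0 -0.5 0 0 0;0 0 0 -1.5 0 0 0;0 0 0 -2 0 0 0;0 0 0 -2 0 0 0;0 -1 0 -2 0 0 0;0 -2 0 -1 0 0 0;0 -2 0 0 0 0 0;0 -2 0 0 0 0 0;0 -1 0 0 0 0 0;0 0 0 0 0 0 0;0 0 0 0 0 0 0"}}

```text
t: 16.97
eef_pos: [0.6496, 0.1457, 0.198]
tool_rot: [-0.001, 0.028, 1.0, -0.001]
contact_force: [-1.0, -0.8, -1.3]
gripper_width: 0.29
```

Run:
```python
from h import *
delta([.57,.145,.13],87)
w=cam("wrist");np.save("w4.npy",w,allow_pickle=True)
c=cam("top");np.save("t4.npy",c,allow_pickle=True)
a=cv2.resize(w["img"],None,fx=1.2,fy=1.2)[:330]
b=cv2.resize(c["img"][140:220,155:260],None,fx=3.4,fy=3.4,interpolation=cv2.INTER_CUBIC)
im=np.zeros((610,614,3),np.uint8);im[:330]=a;im[335:335+b.shape[0],:b.shape[1]]=b
save("w4.png",im)
```

```text
t 16.97 pos [0.6496 0.1457 0.198 ] ytool 86.8 F [-1.05 -0.83 -1.32] w 0.29 q7 1.32
shift cm [ 7.93 -0.5   6.81] turn deg [-0.07 -0.12 -0.2 ]
```

View pics/w4.png

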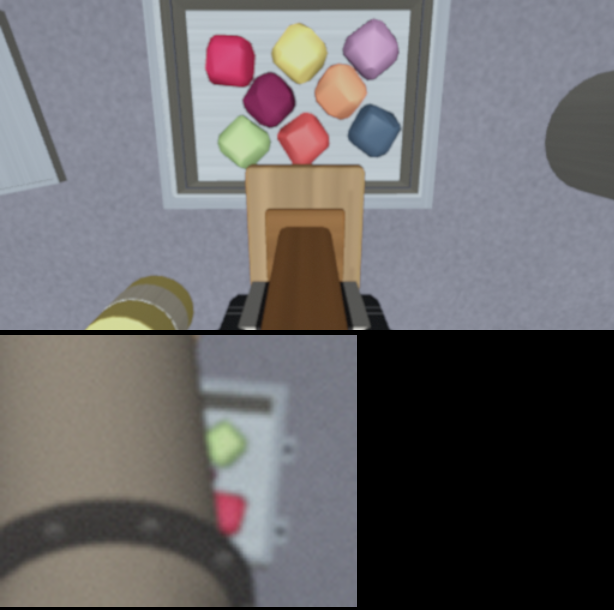

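The wrist view (1.2x) shows all eight chunks spread in one layer: plum (269,99) and peach (341,91) sit between the rows. The plate's −x edge has moved from row 174 to row 166, so the tamper may have tilted in the grip; I check that.

Run:
```python
from h import *
from scipy.optimize import least_squares
M=np.array([[-40,-30,14],[-40,30,14],[-20,-20,20],[-20,20,20]])/1000.
for f,px in(("w3",[[248,174],[364,173],[266,217],[345,217]]),("w4",[[247,166],[364,166],[266,210],[344,210]])):
    w=np.load(f+".npy",allow_pickle=True).item();px=np.array(px)/1.2;o=w["obs"]
    def P(p):
        g=np.array([0,0,.0915])  # grasp point on tamper
        Rw=R.from_euler("zy",[-3.2,p[0]*50],degrees=True)
        return proj(w,Rw.apply(M-g)+o["eef_pos"]+[p[1],p[2],.019+p[3]])
    r=least_squares(lambda p:np.r_[(P(p)-px).ravel()],[0,0,0,0],x_scale=[.1,.01,.01,.01])
    print(f,"tilt deg",(r.x[0]*50).round(2),"dx dy slip mm",(r.x[1:]*1000).round(1),"res",r.fun.round(1))
w=np.load("w4.npy",allow_pickle=True).item()
n="rasp yel lil plum peach mint coral slate".split();px=np.array([[230,60],[299,52],[371,48],[269,99],[341,91],[243,141],[303,138],[374,130]])/1.2
for a,b in zip(n,tomould(onz(w,px,.028))*1000):print(a,b.round())
```

```text
w3 tilt deg 1.2 dx dy slip mm [ 2.3 -0.  -7.1] res [-1.1  0.7  0.6  1.3  0.4 -0.9  0.1 -1.1]
w4 tilt deg 4.17 dx dy slip mm [ 2.4 -0.1 -9.4] res [-0.9  1.2  0.4  1.   0.  -1.1  0.4 -1.2]
rasp [-24. -48.]
yel [-30.   1.]
lil [-32.  52.]
plum [  2. -21.]
peach [-3. 31.]
mint [ 32. -42.]
coral [30.  3.]
slate [24. 56.]
```

Request:
{"op": "move_arm", "data": {"commands": "0 1 0 0 0 0 0;0 2 0 0 0 0 0;0 2 0 0 0 0 0;0 1.9 0 0 0 0 0;0 1 0 0 0 0 0;0 0 0 1 0 0 0;0 0 0 2 0 0 0;0 0 0 2 0 0 0;0 0 0 1.5 0 0 0;0 0 0 0.5 0 -1.2 0;0 0 0 0 0 -1.2 0;0 0 0 0 0 -1.1 0", "force": 110}}

```text
t: 18.07
eef_pos: [0.5714, 0.1505, 0.1279]
tool_rot: [0.031, 0.028, 0.999, -0.001]
contact_force: [-0.6, -0.4, -2.3]
gripper_width: 0.289
```

Request:
{"op": "move_arm", "data": {"commands": "0 0 0 0.1 0 0 0;0 0 0 0.2 0 0 0;0 0 0 0.2 0 0 0;0 0 0 0.2 0 0 0;0 0 0 0.2 0 0 0;0 0 0 0.2 0 0 0;0 0 0 0.2 0 0 0;0 0 0 0 0 0 0;0 0 0 0 0 0 0"}}

```text
t: 18.82
eef_pos: [0.5723, 0.1507, 0.1158]
tool_rot: [0.03, 0.028, 0.999, -0.001]
contact_force: [-0.2, 0.5, -2.2]
gripper_width: 0.29
```

Request:
{"op": "move_arm", "data": {"commands": "0 0 0 0.1 0 0 0;0 0 0 0.1 0 0 0;0 0 0 0.1 0 0 0;0 0 0 0.1 0 0 0;0 0 0 0 0 0 0;0 0 0 0 0 0 0"}}

```text
t: 19.32
eef_pos: [0.5726, 0.1508, 0.1119]
tool_rot: [0.031, 0.027, 0.999, -0.001]
contact_force: [-0.0, -0.1, -2.4]
gripper_width: 0.29
```

Request:
{"op": "move_arm", "data": {"commands": "0 0 0.3 0.03 0 0 0;0 0 0.3 0.03 0 0 0;0 0 -0.3 0.03 0 0 0;0 0 -0.3 0.03 0 0 0;0 0 -0.3 0 0 0 0;0 0 -0.3 0 0 0 0;0 0.3 0.3 0 0 0 0;0 0.3 0.3 0 0 0 0;0 -0.3 0 0 0 0 0;0 -0.3 0 0 0 0 0;0 0 0 0 0 0 0"}}

```text
t: 20.23
eef_pos: [0.5725, 0.1508, 0.1115]
tool_rot: [0.03, 0.027, 0.999, -0.001]
contact_force: [-5.6, -0.9, 12.3]
gripper_width: 0.292
```

Request:
{"op": "move_arm", "data": {"commands": "0 0 0.4 0.05 0 0 0;0 0 0.4 0.05 0 0 0;0 0 -0.4 0.05 0 0 0;0 0 -0.4 0 0 0 0;0 0 -0.4 0 0 0 0;0 0 -0.4 0 0 0 0;0 0.4 0.4 0 0 0 0;0 0.4 0.4 0 0 0 0;0 -0.4 0 0 0 0 0;0 -0.4 0 0 0 0 0;0 0 0 0 0 0 0;0 0 0 0 0 0 0"}}

```text
t: 21.23
eef_pos: [0.5735, 0.1508, 0.1096]
tool_rot: [0.031, 0.027, 0.999, -0.001]
contact_force: [-0.7, 0.2, 5.7]
gripper_width: 0.292
```

Run:
```python
from h import *
delta([.57,.145,.13],87)
w=cam("wrist");np.save("w5.npy",w,allow_pickle=True)
c=cam("scene")
p=proj(c,[[.57,.145,.09]])[0];print(p)
x,y=p.astype(int)
a=cv2.resize(w["img"],None,fx=1,fy=1)[:290]
b=cv2.resize(c["img"][max(y-45,0):y+35,x-70:x+70],None,fx=3.7,fy=3.7,interpolation=cv2.INTER_CUBIC)
im=np.zeros((590,518,3),np.uint8);im[:290,:512]=a;im[294:294+b.shape[0],:b.shape[1]]=b
save("w5.png",im)
```

```text
t 21.23 pos [0.5735 0.1508 0.1096] ytool 86.85 F [-0.75  0.2   5.74] w 0.292 q7 1.26
shift cm [ 0.19 -0.6  -2.05] turn deg [ 0.02  3.58 -0.15]
[286.02112014 163.96585909]
```

View pics/w5.png

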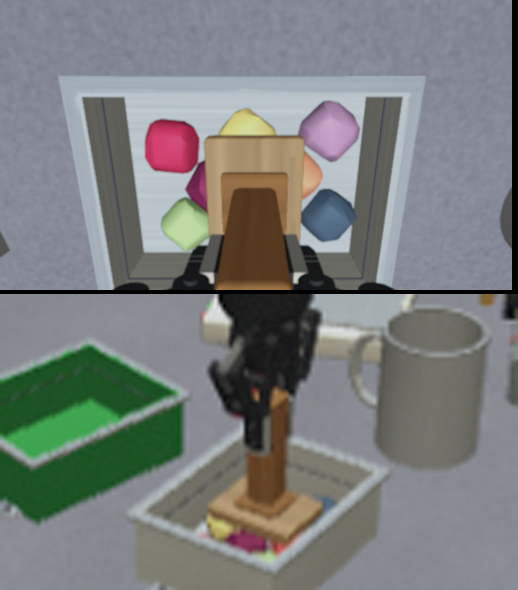

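The wrist view shows the plate's −x edge at (205,137) to (303,137), and the tamper upright and bearing on plum and peach. The side view agrees. I keep working it down.

Request:
{"op": "move_arm", "data": {"commands": "0 0 0.4 0.05 0 0 0;0 0 0.4 0.05 0 0 0;0 0 -0.4 0.03 0 0 0;0 0 -0.4 0 0 0 0;0 0 -0.4 0 0 0 0;0 0 -0.4 0 0 0 0;0 0.4 0.4 0 0 0 0;0 0.4 0.4 0 0 0 0;0 -0.4 0 0 0 0 0;0 -0.4 0 0 0 0 0;0 0 0 0 0 0 0;0 0 0 0 0 0 0"}}

```text
t: 22.33
eef_pos: [0.5724, 0.1509, 0.1091]
tool_rot: [0.03, 0.027, 0.999, -0.001]
contact_force: [-6.5, -0.0, 16.8]
gripper_width: 0.29
```

Request:
{"op": "move_arm", "data": {"commands": "0 0 0.4 0.05 0 0 0;0 0 0.4 0 0 0 0;0 0 -0.4 0 0 0 0;0 0 -0.4 0 0 0 0;0 0 -0.4 0 0 0 0;0 0 -0.4 0 0 0 0;0 0.4 0.4 0 0 0 0;0 0.4 0.4 0 0 0 0;0 -0.4 0 0 0 0 0;0 -0.4 0 0 0 0 0;0 0 0 0 0 0 0;0 0 0 0 0 0 0"}}

```text
t: 23.33
eef_pos: [0.5733, 0.1512, 0.1081]
tool_rot: [0.031, 0.027, 0.999, -0.0]
contact_force: [-3.2, 0.6, 8.6]
gripper_width: 0.291
```

Request:
{"op": "move_arm", "data": {"commands": "0 0 0.4 0.05 0 0 0;0 0 0.4 0.05 0 0 0;0 0 -0.4 0 0 0 0;0 0 -0.4 0 0 0 0;0 0 -0.4 0 0 0 0;0 0 -0.4 0 0 0 0;0 0.4 0.4 0 0 0 0;0 0.4 0.4 0 0 0 0;0 -0.4 0 0 0 0 0;0 -0.4 0 0 0 0 0;0 0 0 0 0 0 0;0 0 0 0 0 0 0"}}

```text
t: 24.33
eef_pos: [0.572, 0.1495, 0.1064]
tool_rot: [0.029, 0.028, 0.999, -0.002]
contact_force: [-3.2, -1.1, 9.6]
gripper_width: 0.288
```

Request:
{"op": "move_arm", "data": {"commands": "0 0.4 0 0.04 0 0 0;0 0.4 0 0 0 0 0;0 -0.4 0.4 0 0 0 0;0 -0.4 0.4 0 0 0 0;0 -0.4 -0.4 0 0 0 0;0 -0.4 -0.4 0 0 0 0;0 0.4 -0.4 0 0 0 0;0 0.4 -0.4 0 0 0 0;0 0 0.4 0 0 0 0;0 0 0.4 0 0 0 0;0 0 0 0 0 0 0;0 0 0 0 0 0 0"}}

```text
t: 25.33
eef_pos: [0.573, 0.1496, 0.106]
tool_rot: [0.031, 0.028, 0.999, -0.002]
contact_force: [-0.0, -1.9, 5.1]
gripper_width: 0.292
```

Request:
{"op": "move_arm", "data": {"commands": "0 0 0 0.05 0 0 0;0 0 0 0.05 0 0 0;0 0 0 0.02 0 0 0;0 0 0 0 0 0 0;0 0 0 0 0 0 0"}}

```text
t: 25.75
eef_pos: [0.5734, 0.1495, 0.1059]
tool_rot: [0.031, 0.028, 0.999, -0.001]
contact_force: [-1.9, -1.9, 14.6]
gripper_width: 0.292
```

Request:
{"op": "move_arm", "data": {"commands": "0 0 0 0.01 0 0 0;0 0 0 0 0 0 0;0 0 0 0 0 0 0;0 0 0 0 0 0 0;0 0 0 0 0 0 0;0 0 0 0 0 0 0;0 0 0 0 0 0 0;0 0 0 0 0 0 0;0 0 0 0 0 0 0;0 0 0 0 0 0 0;0 0 0 0 0 0 0;0 0 0 0 0 0 0"}}

```text
t: 26.75
eef_pos: [0.5734, 0.1495, 0.1059]
tool_rot: [0.031, 0.028, 0.999, -0.001]
contact_force: [-2.6, -2.5, 13.8]
gripper_width: 0.289
```

Request:
{"op": "move_arm", "data": {"commands": "0 0 0 -0.5 0 0 0;0 0 0 -1.5 0 0 0;0 0 0 -2 0 0 0;0 0 0 -2 0 0 0;0 -1 0 -2 0 0 0;0 -2 0 -1 0 0 0;0 -2 0 0 0 0 0;0 -2 0 0 0 0 0;0 -1 0 0 0 0 0;0 0 0 0 0 0 0;0 0 0 0 0 0 0"}}

```text
t: 27.67
eef_pos: [0.646, 0.1463, 0.1979]
tool_rot: [0.029, 0.028, 0.999, -0.001]
contact_force: [0.6, 0.1, -3.5]
gripper_width: 0.289
```

Run:
```python
from h import *
delta([.57,.145,.13],87)
w=cam("wrist");np.save("w6.npy",w,allow_pickle=True)
c=cam("scene")
x,y=proj(c,[[.57,.145,.05]])[0].astype(int)
b=cv2.resize(c["img"][y-38:y+38,x-60:x+60],None,fx=3.6,fy=3.6,interpolation=cv2.INTER_CUBIC)
im=np.zeros((605,614,3),np.uint8);im[:330]=cv2.resize(w["img"],None,fx=1.2,fy=1.2)[:330];im[331:331+b.shape[0],:b.shape[1]]=b
save("w6.png",im)
```

```text
t 27.67 pos [0.646  0.1463 0.1979] ytool 86.82 F [ 0.59  0.09 -3.47] w 0.289 q7 1.3
shift cm [ 7.96 -0.54  6.34] turn deg [-0.08  3.32 -0.18]
```

View pics/w6.png

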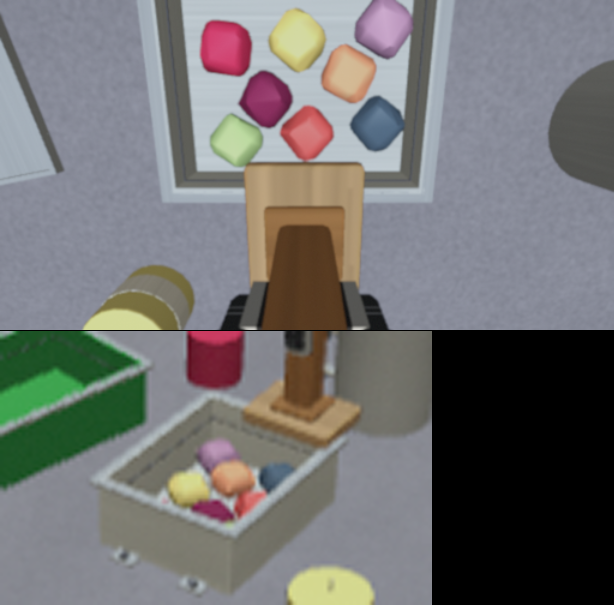

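The wrist view (1.2x) shows eight chunks with gaps opening between them: lilac (384,27) close to the +y wall, peach (349,73) and plum (266,99). In the side view the tops look even. I check heights by triangulating wrist and scene.

```bash
cat > tri.py <<'E'
from h import *
def blob(img,p,tol=22):
    lab=cv2.cvtColor(cv2.GaussianBlur(img,(3,3),0),cv2.COLOR_RGB2LAB).astype(float);x,y=np.round(p).astype(int)
    ref=np.median(lab[y-2:y+3,x-2:x+3].reshape(-1,3),0)
    m=(np.hypot(*(lab-ref)[:,:,1:].transpose(2,0,1))<12).astype(np.uint8)
    m&=(np.hypot(*(np.indices(m.shape)-np.array([y,x])[:,None,None]))<34).astype(np.uint8)
    n,L,s,cc=cv2.connectedComponentsWithStats(m);k=L[y,x];return cc[k],s[k,4],s[k,:4]
def run(w,c,seeds,zs=.02):
    for n,p in seeds.items():
        a,A,bb=blob(w["img"],p);P0=onz(w,[a],zs)
        q=proj(c,P0)[0];b,B,b2=blob(c["img"],q)
        o1,d1=rays(w,[a]);o2,d2=rays(c,[b]);d1,d2=d1[0],d2[0]
        t=np.linalg.lstsq(np.c_[d1,-d2],o2-o1,rcond=None)[0]
        X,Y=o1+t[0]*d1,o2+t[1]*d2;Mi=(X+Y)/2
        print(n,"mould xy mm",(tomould([Mi])[0]*1000).round(),"z above floor mm",((Mi[2]-.006)*1000).round(1),"gap",(np.linalg.norm(X-Y)*1000).round(1),"areas",A,B,"wbox",bb[2:],"sbox",b2[2:])
E
python3 - <<'E'
from tri import *
w=np.load("w6.npy",allow_pickle=True).item();c=cam("scene");np.save("s6.npy",c,allow_pickle=True)
S=dict(rasp=(226,47),yel=(298,40),lil=(384,27),plum=(266,99),peach=(349,73),mint=(236,139),coral=(307,132),slate=(377,124))
run(w,c,{k:np.array(v)/1.2 for k,v in S.items()})
E
```

```text
rasp mould xy mm [-28. -54.] z above floor mm 2.6 gap 1.5 areas 1462 3042 wbox [40 44] sbox [67 67]
yel mould xy mm [-32.   1.] z above floor mm 14.9 gap 0.2 areas 1350 69 wbox [47 53] sbox [11  8]
lil mould xy mm [-39.  59.] z above floor mm 18.3 gap 1.6 areas 1683 63 wbox [48 48] sbox [11  9]
plum mould xy mm [ 10. -22.] z above floor mm 19.6 gap 3.2 areas 1227 30 wbox [41 44] sbox [11  6]
peach mould xy mm [-8. 37.] z above floor mm 14.1 gap 0.8 areas 961 82 wbox [37 43] sbox [12 10]
mint mould xy mm [ 37. -50.] z above floor mm 10.0 gap 5.2 areas 1265 3003 wbox [43 44] sbox [67 67]
coral mould xy mm [22. -0.] z above floor mm 45.3 gap 22.1 areas 1084 150 wbox [43 46] sbox [23 25]
slate mould xy mm [46. 76.] z above floor mm -25.7 gap 38.3 areas 1775 1073 wbox [56 57] sbox [67 47]
```

Request:
{"op": "move_arm", "data": {"commands": "0 1.5 0.6 0 0 0 0;0 2.2 1 0 0 0 0;0 2.2 1 0 0 0 0;0 1.9 0.7 0 0 0 0;0 1 0.3 0 0 0 0;0 0 0 1 0 0 0;0 0 0 1.5 0 0 0;0 0 0 2 0 0 0;0 0 0 1.5 0 0 0;0 0 0 1 0 0 0;0 0 0 0.4 0 0 0;0 0 0 0 0 0 0"}}

```text
t: 28.82
eef_pos: [0.566, 0.1864, 0.1192]
tool_rot: [0.03, 0.028, 0.999, -0.001]
contact_force: [0.1, 0.9, -2.3]
gripper_width: 0.288
```

Request:
{"op": "move_arm", "data": {"commands": "0 0 0 0.1 0 0 0;0 0 0 0.1 0 0 0;0 0 0 0.1 0 0 0;0 0 0 0.1 0 0 0;0 0 0 0.1 0 0 0;0 0 0 0.1 0 0 0;0 0 0 0 0 0 0;0 0 0 0 0 0 0"}}

```text
t: 29.48
eef_pos: [0.5663, 0.1872, 0.1142]
tool_rot: [0.03, 0.027, 0.999, -0.001]
contact_force: [0.8, -0.2, -2.2]
gripper_width: 0.289
```

Request:
{"op": "move_arm", "data": {"commands": "0 0 0 0.1 0 0 0;0 0 0 0.1 0 0 0;0 0 0 0.1 0 0 0;0 0 0 0.1 0 0 0;0 0 0 0 0 0 0;0 0 0 0 0 0 0"}}

```text
t: 29.98
eef_pos: [0.5666, 0.1871, 0.1101]
tool_rot: [0.03, 0.027, 0.999, -0.001]
contact_force: [-0.3, 0.1, -2.1]
gripper_width: 0.291
```

Request:
{"op": "move_arm", "data": {"commands": "0 0 0 0.1 0 0 0;0 0 0 0.1 0 0 0;0 0 0 0.1 0 0 0;0 0 0 0 0 0 0;0 0 0 0 0 0 0"}}

```text
t: 30.4
eef_pos: [0.5667, 0.1871, 0.1072]
tool_rot: [0.03, 0.027, 0.999, -0.001]
contact_force: [0.0, 0.4, -2.5]
gripper_width: 0.29
```

Request:
{"op": "move_arm", "data": {"commands": "0 0 0 0.05 0 0 0;0 0 0 0.05 0 0 0;0 0 0 0.05 0 0 0;0 0 0 0.05 0 0 0;0 0 0 0.05 0 0 0;0 0 0 0 0 0 0;0 0 0 0 0 0 0"}}

```text
t: 30.98
eef_pos: [0.5675, 0.1873, 0.106]
tool_rot: [0.031, 0.028, 0.999, -0.0]
contact_force: [-3.2, -0.5, 8.1]
gripper_width: 0.289
```

Request:
{"op": "move_arm", "data": {"commands": "0 0 0 0.05 0 0 0;0 0 0 0.03 0 0 0;0 0 0 0 0 0 0;0 0 0 0 0 0 0;0 0 0 0 0 0 0;0 0 0 0 0 0 0;0 0 0 0 0 0 0;0 0 0 0 0 0 0;0 0 0 0 0 0 0;0 0 0 0 0 0 0;0 0 0 0 0 0 0;0 0 0 0 0 0 0"}}

```text
t: 31.98
eef_pos: [0.5677, 0.1873, 0.1059]
tool_rot: [0.031, 0.028, 0.999, -0.0]
contact_force: [-4.6, -1.0, 14.8]
gripper_width: 0.292
```

Request:
{"op": "move_arm", "data": {"commands": "0 0 0 -0.7 0 0 0;0 0 0 -1.3 0 0 0;0 -0.1 -1 -0.5 0 0 0;0 -0.2 -2 0 0 0 0;0 -0.2 -2.2 0 0 0 0;0 -0.1 -2 0 0 0 0;0 -0.1 -1 0 0 0 0;0 0 0 0.5 0 0 0;0 0 0 0.9 0 0 0;0 0 0 0.6 0 0 0;0 0 0 0 0 0 0;0 0 0 0 0 0 0"}}

```text
t: 32.98
eef_pos: [0.5685, 0.1062, 0.1084]
tool_rot: [0.03, 0.026, 0.999, -0.001]
contact_force: [-0.7, -0.2, -2.3]
gripper_width: 0.289
```

Request:
{"op": "move_arm", "data": {"commands": "0 0 0 0.1 0 0 0;0 0 0 0.1 0 0 0;0 0 0 0.1 0 0 0;0 0 0 0 0 0 0;0 0 0 0 0 0 0"}}

```text
t: 33.4
eef_pos: [0.5694, 0.1049, 0.1065]
tool_rot: [0.031, 0.027, 0.999, -0.001]
contact_force: [0.1, -0.5, -1.7]
gripper_width: 0.291
```

Request:
{"op": "move_arm", "data": {"commands": "0 0 0 0.05 0 0 0;0 0 0 0.05 0 0 0;0 0 0 0.05 0 0 0;0 0 0 0.05 0 0 0;0 0 0 0 0 0 0;0 0 0 0 0 0 0"}}

```text
t: 33.9
eef_pos: [0.5701, 0.1049, 0.1059]
tool_rot: [0.031, 0.028, 0.999, -0.0]
contact_force: [-4.2, -0.3, 9.9]
gripper_width: 0.292
```

Request:
{"op": "move_arm", "data": {"commands": "0 0 0 0.05 0 0 0;0 0 0 0.02 0 0 0;0 0 0 0 0 0 0;0 0 0 0 0 0 0;0 0 0 0 0 0 0;0 0 0 0 0 0 0;0 0 0 0 0 0 0;0 0 0 0 0 0 0;0 0 0 0 0 0 0;0 0 0 0 0 0 0;0 0 0 0 0 0 0;0 0 0 0 0 0 0"}}

```text
t: 34.9
eef_pos: [0.5703, 0.1049, 0.1058]
tool_rot: [0.031, 0.028, 0.999, -0.0]
contact_force: [-6.4, -1.0, 16.9]
gripper_width: 0.292
```

Request:
{"op": "move_arm", "data": {"commands": "0 0 0 -0.5 0 0 0;0 0 0 -1 0 0 0;0 0 0 -2 0 0 0;0 0 0 -2 0 0 0;0 0 0 -2 0 0 0;0 0 0 -2 0 0 0;0 0 0 -1.5 0 0 0;0 0 -1.5 0 0 0 0;0 0 -2.5 0 0 0 0;0 0 -2.5 0 0 0 0;0 0 -2.5 0 0 0 0;0 0 -2.5 0 0 0 0"}}

```text
t: 35.9
eef_pos: [0.5562, -0.0107, 0.2139]
tool_rot: [0.031, 0.027, 0.999, -0.001]
contact_force: [-0.1, 0.1, -2.6]
gripper_width: 0.288
```

Run:
```python
from h import *
delta([.568,-.123,.17],98)
```

```text
t 35.9 pos [ 0.5562 -0.0107  0.2139] ytool 86.86 F [-0.09  0.05 -2.59] w 0.288 q7 1.52
shift cm [ -1.53 -11.14   4.49] turn deg [ -0.34   3.5  -11.14]
```

Request:
{"op": "move_arm", "data": {"commands": "0 -0.1 -2.2 0 0 0 -1.8;0 -0.1 -2.2 0 0 0 -1.8;0 -0.1 -2.2 0 0 0 -1.8;0 -0.1 -2 0 0 0 -1.8;0 0 -1.2 1 0 0 -1.8;0 0 -0.7 2 0 0 0;0 0 0 2 0 0 0;0 0 0 2 0 0 0;0 0 0 2 0 0 0;0 0 0 0 0 0 0;0 0 0 0 0 0 0;0 0 0 0 0 0 0"}}

```text
t: 36.9
eef_pos: [0.5674, -0.115, 0.1255]
tool_rot: [0.031, -0.051, 0.998, -0.003]
contact_force: [0.0, 0.0, -3.1]
gripper_width: 0.292
```

Run:
```python
from h import *
delta([.568,-.123,.082],98)
w=cam("wrist");np.save("w7.npy",w,allow_pickle=True)
c=cam("scene")
x,y=proj(c,[[.57,-.122,.06]])[0].astype(int)
t=cam("top");np.save("t7.npy",t,allow_pickle=True)
b=cv2.resize(c["img"][y-38:y+38,x-45:x+45],None,fx=3.5,fy=3.5,interpolation=cv2.INTER_CUBIC)
b2=cv2.resize(t["img"][145:215,160:250],None,fx=3.5,fy=3.5,interpolation=cv2.INTER_CUBIC)
im=np.zeros((600,635,3),np.uint8);im[:330,:614]=cv2.resize(w["img"],None,fx=1.2,fy=1.2)[:330];im[331:331+b.shape[0],:b.shape[1]]=b;im[331:331+b2.shape[0],320:320+b2.shape[1]]=b2
save("w7.png",im)
```

```text
t 36.9 pos [ 0.5674 -0.115   0.1255] ytool 95.83 F [ 0.01  0.05 -3.15] w 0.292 q7 1.94
shift cm [ 0.29 -0.76  4.35] turn deg [-0.63  3.52 -2.16]
```

View pics/w7.png

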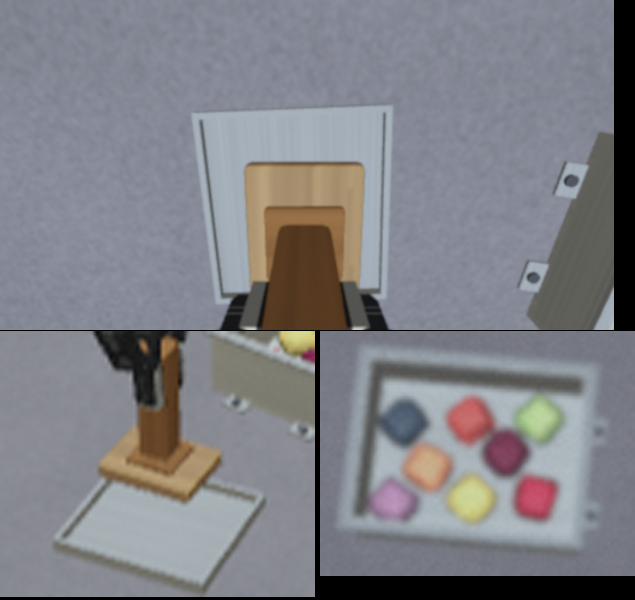

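The top inset shows all eight chunks lying separately in one layer. The tamper is upright over the tray, so I lower it.

Request:
{"op": "move_arm", "data": {"commands": "0 0.2 -0.4 0 0 0 0;0 0.1 -0.4 0 0 0 0;0 0 0 0.8 0 0 0;0 0 0 1 0 0 0;0 0 0 1 0 0 0;0 0 0 0.8 0 0 0;0 0 0 0.5 0 0 0;0 0 0 0.3 0 0 0;0 0 0 0.1 0 0 0;0 0 0 0 0 0 0;0 0 0 0 0 0 0"}}

```text
t: 37.97
eef_pos: [0.5676, -0.1233, 0.0795]
tool_rot: [0.031, -0.051, 0.998, -0.003]
contact_force: [0.5, -0.3, -2.8]
gripper_width: 0.287
```

Request:
{"op": "move_arm", "data": {"commands": "0 0 0 0.1 0 0 0;0 0 0 0.1 0 0 0;0 0 0 0.1 0 0 0;0 0 0 0 0 0 0;0 0 0 0 0 0 0"}}

```text
t: 38.38
eef_pos: [0.5675, -0.1232, 0.0763]
tool_rot: [0.03, -0.051, 0.998, -0.003]
contact_force: [0.8, 0.2, -2.2]
gripper_width: 0.288
```

Request:
{"op": "move_arm", "data": {"commands": "0 0 0 0.05 0 0 0;0 0 0 0.05 0 0 0;0 0 0 0 0 0 0;0 0 0 0 0 0 0"}}

```text
t: 38.72
eef_pos: [0.5677, -0.1233, 0.0755]
tool_rot: [0.03, -0.051, 0.998, -0.003]
contact_force: [-0.4, 0.6, 0.6]
gripper_width: 0.293
```

Request:
{"op": "move_arm", "data": {"commands": "0.4 0 0 0 0 0 0;0.4 0 0 0 0 0 0;0.6 0 0 0 0 0 0;0.8 0 0 0 0 0 0;1 0 0 0 0 0 0;1 0 0 0 0 0 0;1 0 0 0 0 0 0;1 0 0 0 0 0 0;1 0 0 0 0 0 0"}}

```text
t: 39.47
eef_pos: [0.5676, -0.1232, 0.0753]
tool_rot: [0.03, -0.051, 0.998, -0.003]
contact_force: [0.8, 0.9, -0.6]
gripper_width: 0.999
```

Request:
{"op": "move_arm", "data": {"commands": "1 0 0 -0.5 0 0 0;1 0 0 -1 0 0 0;1 0 0 -1.5 0 0 0;1 0 0 -2 0 0 0;1 0 0 -2 0 0 0;1 0 0 -2 0 0 0;1 0 0 -2 0 0 0;1 0 0 -2 0 0 0;1 0 0 -1 0 0 0;1 0 0 0 0 0 0;1 0 0 0 0 0 0;1 0 0 0 0 0 0"}}

```text
t: 40.47
eef_pos: [0.5584, -0.1225, 0.214]
tool_rot: [0.03, -0.051, 0.998, -0.003]
contact_force: [0.1, 0.2, 0.3]
gripper_width: 1.004
```

Run:
```python
from h import *
delta([.568,-.123,.2],98)
w=cam("wrist");np.save("w8.npy",w,allow_pickle=True)
c=cam("scene")
b=cv2.resize(c["img"][130:260,190:350],None,fx=2,fy=2,interpolation=cv2.INTER_CUBIC)
t=cam("top");b2=cv2.resize(t["img"][145:215,160:250],None,fx=3.2,fy=3.2,interpolation=cv2.INTER_CUBIC)
im=np.zeros((600,635,3),np.uint8);im[:330,:614]=cv2.resize(w["img"],None,fx=1.2,fy=1.2)[:330];im[331:331+b.shape[0],:b.shape[1]]=b;im[331:331+b2.shape[0],330:330+b2.shape[1]]=b2
save("w8.png",im)
```

```text
t 40.47 pos [ 0.5584 -0.1225  0.214 ] ytool 95.84 F [0.09 0.25 0.27] w 1.004 q7 1.91
shift cm [-0.87 -0.13  1.46] turn deg [-0.59  3.36 -2.14]
```

View pics/w8.png

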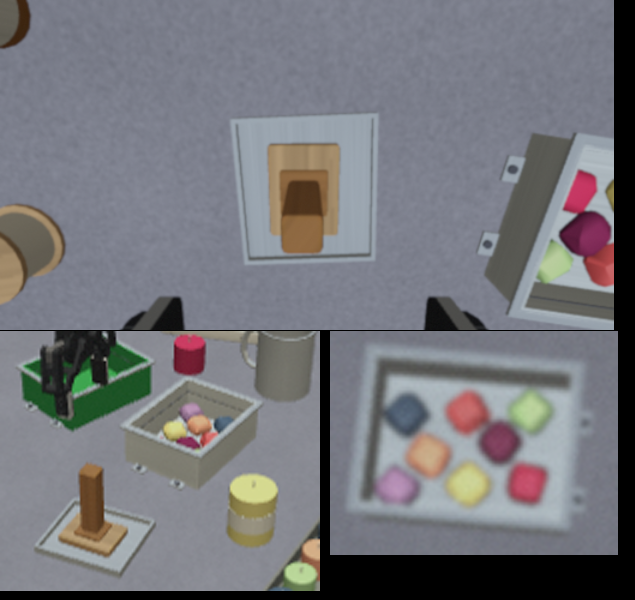

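The last picture shows the tamper upright and centred in its tray at (302,190), with the gripper clear. The eight chunks lie in one layer.

```bash
python3 -c "
from station import bot
print(bot.hand_in())"
```

```text
the job is handed in; nothing more can be done
None
```

I tamped the eight chunks into one level layer, put the tamper back upright in its tray, and handed the job in at about 40 s. The hand-in gives no verdict, so I can't confirm the pass.

- **Tamping:** I pressed and worked the tamper sideways over the peach and plum chunks until they came down. The plate then stopped about 34 mm above the bench, which is where flat chunks should stop it. The highest push I read was about 28 N in total. I only saw force at the end of each move, so brief peaks would not show.
- **Firm presses:** I held about one second each at the middle, the +y side and the −y side of the mould. The push was about 16–19 N each time. The plate stopped at the same height in all three places, so nothing was standing proud.
- **Last pictures:** the chunks lie separately in one layer. The tamper is upright near the centre of the tray, released, with the gripper clear. The bystanders in view look unmoved.

Two checks disagreed along the way:

- **Tilt in the grip:** the tamper tilted about 3° during the first pressing. I corrected this by turning the tool and gripping harder.
- **Chunk heights:** a camera estimate of single chunk heights failed for most chunks because the colour masks were poor or the walls hid them. It gave 18.3 mm for lilac and 19.6 mm for plum, which is just above the 19 mm limit. I relied on the three press heights instead, because the plate came down freely to flat height over both of those chunks.

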